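# Swing the inspection camera over the clamped panel and take its picture

## Task

Take the inspection picture of the circuit-board panel clamped in the fixture: swing the camera arm round by its hand knob until the lens looks down on the middle of the panel, and let go of it. Then press the big round key on the sloping control box under the shelf just until it clicks, not on to its stop, and let it come up again. Leave the camera over the panel, do not touch the panel or press the small key, and leave the tip case, screwdriver and brush where they are.

Things in the scene. Friction and masses are not known exactly. Their poses are not given: they have to be found in the camera images.
- panel: Green circuit-board panel of four boards, 185 x 222 mm, clamped flat between the two long white bars of the fixture, nearest the robot (it cannot move; like panels farther off are not part of this job). Origin: centre of its underside, 56 mm above the bench; its parts rise 19 mm above that. Own x along the 185 mm side, y along the 222 mm side, z up.
- swing (a joint): Angle of the camera arm about its upright post, rad, -0.5 to 1.9. 0: it points square across the fixture's long bars; it grows as the arm swings towards the robot (clockwise from above). Parked at 1.1 to 1.7 at the start; over the panel it reads between -0.4 and 0.4. Light friction: 1 to 2 N at the knob moves it, and it stays where it is left.
- swing_hinge (a point): Point on the vertical axis of the post that carries the camera arm, at the height of the arm's tube, 233 mm above the bench. The post stands on a grey riser shelf, 210 x 160 mm (board 163 to 181 mm above the bench), whose front edge faces the robot. Post and collar end 265 mm above the bench.
- knob (a point): Centre of the black upright hand knob on top of the camera, the thing to hold: round, 27 mm in diameter, 40 mm tall, 257 to 297 mm above the bench, 206.5 mm from the post's axis. 10 mm below it begin the white camera housing (52 mm wide) and the arm's tube (18 mm thick). Nothing stands beside the knob.
- lens (a point): Centre of the lens at the camera's underside, 152 mm above the bench, straight below the knob; the ring light round it is 78 mm wide.
- key_top (a point): Middle of the top of the big round white key, 31 mm across, on the control box's sloping face. Its z axis points out of the face: towards the robot's side and up, 40 degrees from vertical; press against z. The shelf's front edge is 12 mm nearer the robot and about 107 mm higher, so a tool pointing straight down does not get in: tilt it to the key's axis and come and go along that.
- key (a joint): Travel of the big key into the box, m: 0 up, 0.006 at its hard stop. A dome: the force rises to about 4.3 N at 1.1 mm, then drops to about 2.1 N at 3.6 mm (this drop is the click), then climbs steeply: 6 N at 4.7 mm, 9 N at 4.9 mm, about 20 N at 5.5 mm. It springs back up by itself.
- lampkey (a joint): Travel of the small round key (19 mm across, same face, 67 mm to the right of the big one seen from the robot), m. It is not to be pressed.
- tip_case: Small blue case, 70 x 90 x 29 mm, lying on the bench; bystander. Origin: centre of its underside.
- driver: Screwdriver, 178 mm long, handle 22 mm thick, lying on the bench; bystander. Origin: centre of its underside; own y along it, towards the handle.
- brush: Small brush with a wooden handle, 140 x 14 x 7 mm, lying on the bench; bystander. Origin: centre of its underside; own y along it.

How it is judged:
By the outcome, as a careful person would: the job done as asked, in the order asked, and still so for the second after the job is handed in, with the robot touching nothing.
It also fails if it takes over 58 s, if anything falls off the work surface, if the arm or the gripper's body presses on something with over 40 N, if the wrist force passes 120 N, or if a joint passes its speed limit or range.

## Robot

A 6-joint arm with a two-finger parallel gripper is mounted at the origin on the work surface; the furniture and walls round the work are solid. World frame = base frame: x ahead of the robot, y to its left, z up, the work surface at z = 0. Lengths are in m, angles in rad, forces in N, time in s.
With the tool pointing down it reaches from about 0.35 to 0.775 m from the base axis. Payload 5.5 kg.
Tool frame: the origin (TCP) lies midway between the tips of the shut fingers; the grasp point (between the pads) lies 19 mm behind it; z points along the fingers, y is the direction in which the jaws open and shut (so a half turn about z gives the same grasp; the last joint's range is limited). The gripper opens to 85 mm and grips with 20 to 120 N. Pads are 22 mm wide; open, the fingers measure 114 mm over their backs; the gripper's body (76 mm by 85 mm) begins 54 mm behind the grasp point. The pads swing forward as they close: fully open they stand 13 mm farther back than shut.
Start: joints at [1.089, 0.313, 0.046, 1.304, 0, 1.431], TCP at [0.193, 0.542, 0.231] pointing down, gripper open.
Joint ranges: [-2.76, 2.76], [-0.86, 1.69], [-1.03, 1.26], [-2.2, 2.34], [-1.47, 1.5], [-3.14, 3.14]. Speed limits (rad/s): [2.57, 2.57, 3.14, 3.14, 3.14, 3.14].

## Interface

Orientations are given as a unit quaternion [w, x, y, z].
In Python, from workcell import get_state, vision, workorder, silhouettes, tip_of gives the robot as it stands.
- The arm moves only by the shell command python3 -m inch 'ROWS' [FORCE]. ROWS is JSON, a list of rows, each a list of 7 numbers: the shift along the tool's x, y, z in cm, then the turn, a rotation vector about the tool's x, y, z in degrees, then the finger opening in cm, from 0 to 8.54. In form: [[dx, dy, dz, rx, ry, rz, hand], ...]. A call has 1 to 5 rows; each row shifts and turns the commanded pose from where the row before left it, along the tool's axes as they then stand; what a row does not reach is not made up. A row lasts 1/10 s, in which the tool goes at most 50 mm and 8.59 degrees, less where a joint would pass 70% of its speed; a pose out of reach is approached as far as the arm can. A call with a gripper value outside its range is refused whole. The fingers move at their own pace and stop on an object; FORCE is the grip in N (left out, the last holds). Time passes only in rows, so rows that do not move let the fingers close. It gives the time, the measured TCP pose, the force and the opening at its end, in the units of the state.
- get_state(): the state, without advancing time (a new reading comes with each control period).
- vision.read_camera(name): name is "side" or "top"; returns a dict with "pixels" (384x512x3 uint8, red, green, blue), "depth" (384x512 float32, m along the optical axis (not along the pixel's ray), 0 where there is no reading), "mtx" (3x3 intrinsics, pixels), "T" (4x4, takes a point from camera to world coordinates). Camera axes: x right, y up, looking along -z (the intrinsics and any distortion apply to the point x, -y, -z); pixel columns grow to the right and rows downward; lengths in m; the calibration is good to about 2 mm. A picture is of the moment at which its call begins.
- workorder.hand_in(): hands the job in, once; it reports no verdict.
Trained networks look in a picture, given as the dict that the camera call returned (one of the last four; its "shot" number tells which), for a name from the list of things; names that differ only in an ending like _2 or _b are one class to them, and where a whole thing is asked for, a point or a joint stands for the part that bears it (a point fixed in the world has none). Each returns a list of dicts, best first, with "confidence" (0 to 1); they miss things now and then, are a little off and sometimes report something else, mostly with a low value. They report only what shows in the picture. A call takes as long as a camera call.
- silhouettes(picture, label): "mask" (384x512 bool, what is visible of it) and "location" ([column, row] in pixels, amid what is visible of it).
- tip_of(picture, label): "location" ([column, row] in pixels: a listed point, or the origin of a listed thing).
The state is a dict: "clock": time; "joint_pos": joint angles; "qvel": joint speeds; "tau": joint torques, N m; "tcp_pos": TCP position; "orientation": TCP orientation; "wrist_force": force on the tool from outside, world axes, zero at the start; "ft_torque": the same for the moment, N m; "finger_gap": finger opening in m.
Only numpy, scipy, OpenCV 4.12 (cv2) and the standard library are available. Lean on these libraries where they do the work, as an engineer would, in place of code of your own. Each camera call takes 0.05 s, during which the arm holds its last target.

## Working session

There is one attempt and no reset: what is moved stays moved. The work goes in short steps, Python scripts to look and compute and a shell command to move; the robot and the scene stay as the last step left them, time stands still between calls to the robot, and variables do not carry over. Pictures are saved under pics/ and viewed, and the job is handed in when it is done.

```bash
ls; mkdir -p pics; cat > h.py <<'E'
import numpy as np, cv2
from workcell import get_state, vision, workorder, silhouettes, tip_of
from scipy.spatial.transform import Rotation as R
def pix2w(p,c,r,d=None,z=None):
    K=p["mtx"];T=p["T"]
    ray=np.array([(c-K[0,2])/K[0,0],-(r-K[1,2])/K[1,1],-1.0])
    if z is not None:
        w=T[:3,:3]@ray; s=(z-T[2,3])/w[2]; return T[:3,3]+s*w
    if d is None:
        d=p["depth"][int(round(r)),int(round(c))]
    return (T@np.append(ray*d,1))[:3]
def w2pix(p,w):
    K=p["mtx"];c=np.linalg.inv(p["T"])@np.append(w,1); x=c[0]/-c[2];y=-c[1]/-c[2]
    return np.array([K[0,0]*x+K[0,2],K[1,1]*y+K[1,2]])
def rot():
    s=get_state(); q=s["orientation"]; return R.from_quat([q[1],q[2],q[3],q[0]]),np.array(s["tcp_pos"])
def save(p,n,scale=1.5):
    cv2.imwrite("pics/"+n,cv2.resize(p["pixels"][:,:,::-1],None,fx=scale,fy=scale))
E
python3 - <<'E'
from h import *
for n in("side","top"):
    p=vision.read_camera(n); save(p,n+"0.png"); print(n,p.keys(),p["T"].round(3).tolist(),p["mtx"].tolist())
    for l in("panel","swing_hinge","knob","lens","key_top","tip_case","driver","brush"):
        for r in tip_of(p,l)[:2]:
            c=r["location"]; print(l,round(r["confidence"],2),np.round(c,1),pix2w(p,*c).round(3))
print(get_state())
E
```

```text
pics
side dict_keys(['pixels', 'depth', 'mtx', 'T', 'shot']) [[-0.931, 0.315, -0.184, 0.382], [-0.364, -0.791, 0.492, 0.418], [0.009, 0.525, 0.851, 0.91], [0.0, 0.0, 0.0, 1.0]] [[349.68081618563, 0.0, 255.48843982932166], [0.0, 349.68081618563, 188.31282286484384], [0.0, 0.0, 1.0]]
panel 0.85 [246.2 141.5] [ 0.655 -0.223  0.059]
swing_hinge 0.95 [208.7 153.4] [ 0.664 -0.016  0.246]
knob 0.72 [276.5 185.7] [0.476 0.04  0.296]
lens 0.93 [275.7 215.6] [0.467 0.055 0.194]
key_top 0.64 [207.8 215.3] [0.658 0.05  0.05 ]
tip_case 0.91 [304.3 228.7] [ 0.399 -0.02   0.027]
driver 0.81 [295.  296.9] [0.365 0.165 0.02 ]
brush 0.63 [284.1 254.6] [ 0.428  0.061 -0.001]
top dict_keys(['pixels', 'depth', 'mtx', 'T', 'shot']) [[-0.001, 0.989, -0.15, 0.382], [-1.0, -0.002, -0.005, -0.043], [-0.005, 0.15, 0.989, 1.18], [0.0, 0.0, 0.0, 1.0]] [[410.17588364708433, 0.0, 258.187417205022], [0.0, 410.17588364708433, 194.9997917829614], [0.0, 0.0, 1.0]]
panel 0.7 [244.8 129. ] [ 0.675 -0.008  0.266]
panel 0.61 [323.6 161.7] [ 0.647 -0.221  0.056]
swing_hinge 0.68 [247.3 133.9] [ 0.667 -0.013  0.253]
swing_h
[... 299 characters left out ...]
 259.6] [0.375 0.163 0.021]
{'clock': 0.9, 'joint_pos': array([ 1.08938422e+00,  3.13192737e-01,  4.61178448e-02,  1.30359492e+00,
       -2.60899960e-05,  1.43119631e+00]), 'qvel': array([-0.00052879,  0.0005789 , -0.0001169 , -0.00084976, -0.00089205,
       -0.00086918]), 'tau': array([ 6.84257757e-04, -4.80448651e+01,  2.98813248e+01,  5.06837239e-05,
       -2.69968414e-04, -1.21920777e-05]), 'tcp_pos': array([0.19277728, 0.541775  , 0.23133463]), 'orientation': array([3.17486958e-05, 1.70075268e-01, 9.85431073e-01, 5.62460412e-05]), 'wrist_force': array([ 0.58433632,  0.37639146, -0.17903   ]), 'ft_torque': array([0.00021476, 0.00487708, 0.01753058]), 'finger_gap': 0.08565305646264026}
```

View pics/side0.png

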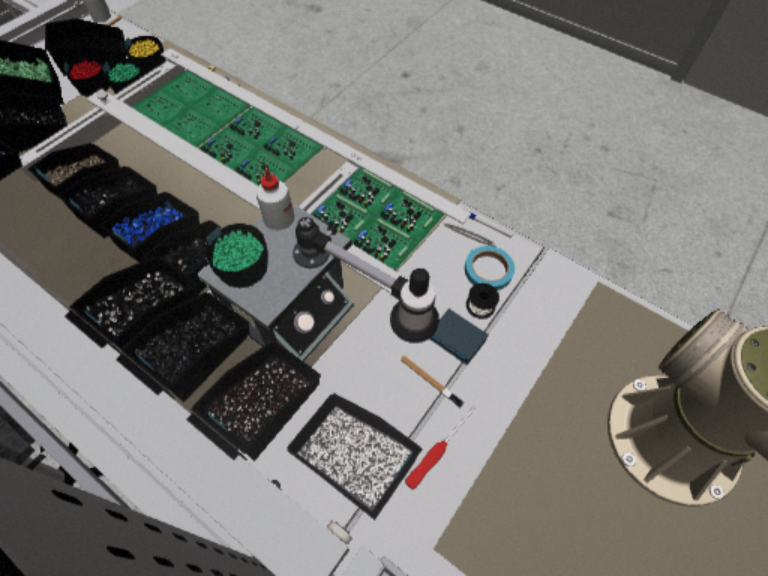

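View pics/top0.png

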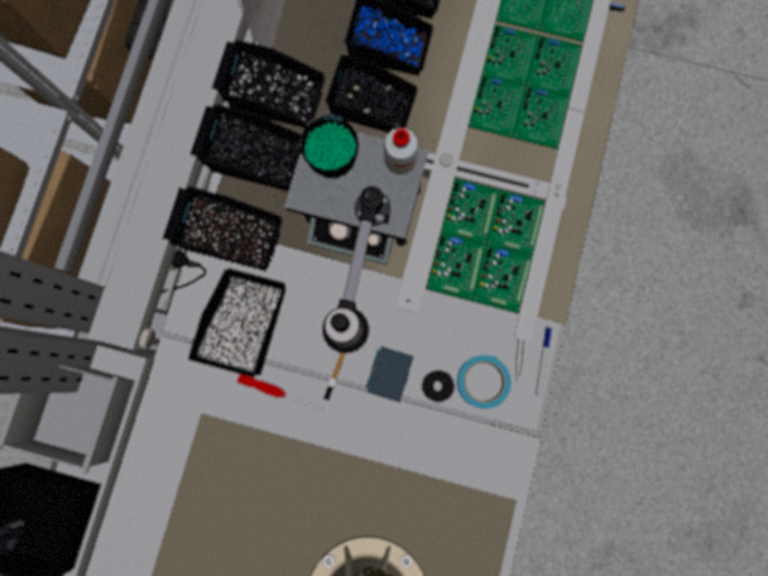

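The pictures show the camera parked over the bench: knob at about (340,322) and post at (372,200) in top0.png. The panel is around (485,245), and the big key is partly under the shelf at (338,230). Next I'll measure these more precisely.

```bash
python3 - <<'E'
from h import *
ps={n:vision.read_camera(n) for n in("side","top")}
def tri(u,v):
    A=[];b=[]
    for n,(c,r) in(("side",u),("top",v)):
        p=ps[n];o=p["T"][:3,3];d=pix2w(p,c,r,1.0)-o;d/=np.linalg.norm(d);M=np.eye(3)-np.outer(d,d);A.append(M);b.append(M@o)
    A=np.vstack(A);b=np.hstack(b);x=np.linalg.lstsq(A,b,rcond=None)[0];return x,np.linalg.norm(A@x-b)
for l in("swing_hinge","knob","key_top","panel","lens"):
    a={n:tip_of(ps[n],l) for n in ps}
    for x in a["side"][:2]:
        for y in a["top"][:3]:
            w,e=tri(x["location"],y["location"]); print(l,round(x["confidence"],2),round(y["confidence"],2),w.round(4),round(e,4))
for n in ps:
    p=ps[n]
    for l in("panel","knob","key","lampkey","swing"):
        for m in silhouettes(p,l)[:2]:
            rr,cc=np.nonzero(m["mask"]); W=np.array([pix2w(p,c,r) for c,r in zip(cc,rr)])
            print(n,l,round(m["confidence"],2),len(rr),np.round(m["location"],1),np.median(W,0).round(4),W.min(0).round(3),W.max(0).round(3))
            if l=="panel":
                P=np.array([pix2w(p,c,r,z=0.062)[:2] for c,r in zip(cc,rr)],np.float32); print(cv2.minAreaRect(P))
            if l=="key":
                d=W-W.mean(0);u,s,v=np.linalg.svd(d,full_matrices=False);print("normal",v[2],s)
    cv2.imwrite(f"pics/{n}zoom.png",cv2.resize(p["pixels"][110:260,150:300,::-1] if n=="side" else p["pixels"][80:260,180:380,::-1],None,fx=4 if n=="side" else 3,fy=4 if n=="side" else 3))
E
```

```text
swing_hinge 0.88 0.68 [ 0.6667 -0.0086  0.2557] 0.0083
knob 0.78 0.62 [0.4729 0.0358 0.2835] 0.0015
key_top 0.59 0.58 [0.6667 0.0572 0.0595] 0.0079
key_top 0.59 0.36 [0.4598 0.1454 0.3861] 0.1501
panel 0.91 0.7 [ 0.6444 -0.2189  0.0471] 0.0047
panel 0.52 0.7 [ 0.9121 -0.3382 -0.8668] 0.0928
lens 0.86 0.81 [0.4705 0.0359 0.1367] 0.0023
lens 0.86 0.17 [0.4354 0.0489 0.1711] 0.0423
side panel 0.66 3099 [250.1 144.7] [ 0.6325 -0.2183  0.0588] [ 0.382 -0.33   0.046] [0.764 0.418 0.91 ]
((0.6398299932479858, -0.2204374074935913), (0.1767643690109253, 0.22384853661060333), 75.26293182373047)
side knob 0.89 2142 [267.8 190.8] [0.495  0.0293 0.2389] [ 0.382 -0.155 -0.004] [0.726 0.418 0.91 ]
side key 0.63 80 [202.4 215.2] [0.6672 0.0564 0.0552] [0.657 0.043 0.045] [0.678 0.07  0.065]
normal [-0.61751945  0.11826496  0.77761374] [0.06822385 0.0601553  0.01430993]
side swing 0.73 2016 [267.3 191.6] [0.4912 0.0321 0.2394] [ 0.382 -0.164 -0.004] [0.714 0.418 0.91 ]
top panel 0.63 4908 [324.4 163.2] [ 0.6422 -0.2192  0.0597] [ 0.382 -0.332 -0.003] [ 0.777 -0.043  1.18 ]
((0.6429629325866699, -0.21977746486663818), (0.1782178431749344, 0.22427640855312347), 75.11228942871094)
top panel 0.36 257 [177.5 257.1] [0.3825 0.1902 0.0199] [ 0.341 -0.043 -0.007] [0.402 0.244 1.18 ]
((0.3728812038898468, 0.15636605024337769), (0.161360502243042, 0.02259141206741333), 71.93032836914062)
top knob 0.79 1691 [237.5 201.8] [0.5118 0.0124 0.2425] [ 0.382 -0.043 -0.005] [0.693 0.088 1.18 ]
top key 0.54 85 [224.1 154.6] [0.6715 0.0534 0.0571] [0.659 0.039 0.047] [0.682 0.068 0.067]
normal [-0.60914797  0.17886623  0.77262256] [0.07426598 0.06842586 0.01592268]
top swing 0.84 1503 [236.6 203.7] [0.5049 0.0128 0.2435] [ 0.382 -0.043 -0.005] [0.692 0.088 1.18 ]
top swing 0.26 92 [224.8 153.1] [0.6711 0.0535 0.057 ] [0.655 0.039 0.04 ] [0.683 0.068 0.163]
```

View pics/sidezoom.png

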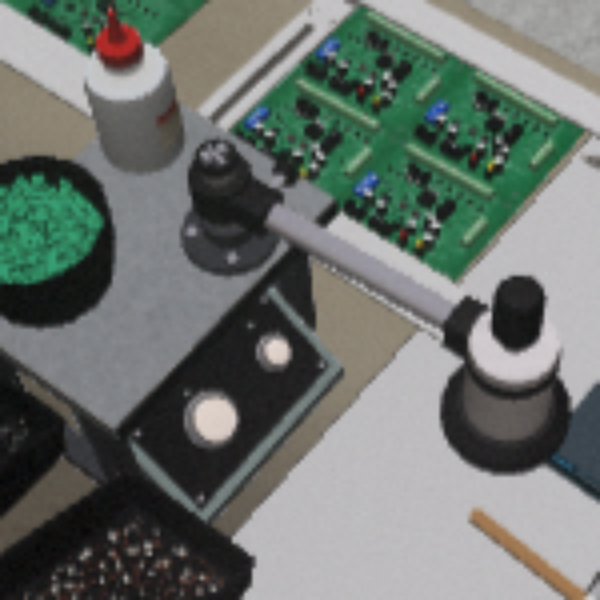

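View pics/topzoom.png

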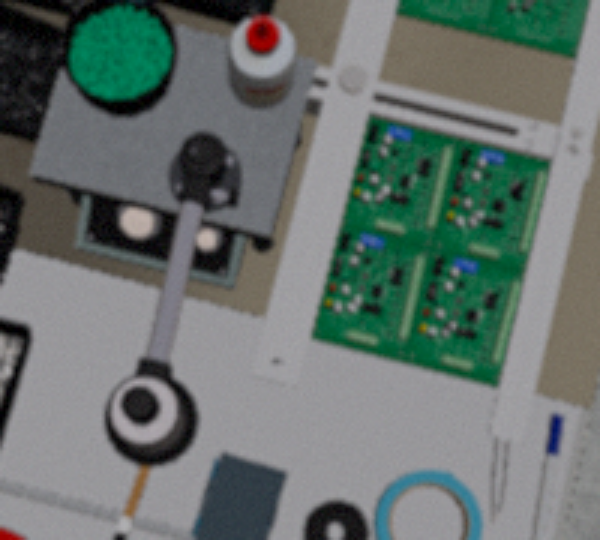

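```bash
python3 - <<'E'
from h import *
for n,h,k in(("side",(202.8,149),(150+519/4,110+297/4)),("top",(180+204/3,80+149/3),(180+141/3,80+404/3))):
    p=vision.read_camera(n)
    print(n,"post",pix2w(p,*h),pix2w(p,*h,z=.265),"knob",pix2w(p,*k),pix2w(p,*k,z=.297))
r,t=rot()
w=np.array([.473,.036,.35])
print(r.inv().apply(w-t)*100, r.as_matrix().round(3))
E
```

```text
side post [ 0.67445813 -0.01032184  0.26441259] [ 0.67419183 -0.00993227  0.265     ] knob [0.47150916 0.03399236 0.29470623] [0.47117502 0.03542322 0.297     ]
top post [ 0.67375557 -0.01494079  0.26445528] [ 0.67358219 -0.01495757  0.265     ] knob [0.47258067 0.02865279 0.30043608] [0.47293348 0.02893317 0.297     ]
[-43.35630193 -38.25598493 -11.8722599 ] [[-0.942  0.335  0.   ]
 [ 0.335  0.942  0.   ]
 [ 0.     0.    -1.   ]]
```

```bash
python3 -m inch '[[0,0,-3,0,0,0,8.5],[-2,-2,-3,0,0,0,8.5],[-3.5,-3,-3,0,0,0,8.5],[-3.5,-3,-3,0,0,0,8.5],[-3.5,-3,0,0,0,0,8.5]]'
python3 -m inch '[[-3.5,-3,0,0,0,0,8.5],[-3.5,-3,0,0,0,0,8.5],[-3.5,-3,0,0,0,0,8.5],[-3.5,-3,0,0,0,0,8.5],[-3.5,-3,0,0,0,0,8.5]]'
python3 -m inch '[[-3.5,-3,0,0,0,0,8.5],[-3.5,-3,0,0,0,0,8.5],[-3,-3,0,0,0,-3.6,8.5],[-1,-2,0,0,0,-3.6,8.5],[0,0,0,0,0,0,8.5]]'
cat >> h.py <<'E'
def go(w,ybear=None):
    r,t=rot(); M=r.as_matrix()
    print("tcp",t.round(4),"shift cm",(r.inv().apply(np.array(w)-t)*100).round(2),"ybear",np.degrees(np.arctan2(M[1,1],M[0,1])).round(2),"zaxis",M[:,2].round(3),"f",np.round(get_state()["wrist_force"],2),"t",get_state()["clock"])
E
python3 -c "
from h import *
go([.472,.032,.262])"
```

```text
clock: 2.6
tcp_pos: [0.2708, 0.4036, 0.3497]
orientation: [0.002, 0.169, 0.986, 0.003]
wrist_force: [1.1, 0.4, -1.0]
finger_gap: 0.085
clock: 3.1
tcp_pos: [0.3846, 0.2018, 0.3462]
orientation: [0.0, 0.17, 0.985, 0.0]
wrist_force: [1.8, 0.3, 0.4]
finger_gap: 0.0852
clock: 3.6
tcp_pos: [0.453, 0.0607, 0.3455]
orientation: [-0.0, 0.11, 0.994, -0.0]
wrist_force: [0.1, 0.5, -1.0]
finger_gap: 0.085
tcp [0.453  0.0607 0.3455] shift cm [-2.48 -2.38  8.35] ybear 77.39 zaxis [-0. -0. -1.] f [ 0.07  0.51 -1.05] t 3.6
```

```bash
python3 -m inch '[[-1.2,-1.2,0,0,0,0,8.5],[-1.2,-1.2,0,0,0,0,8.5],[0,0,0,0,0,0,8.5],[0,0,0,0,0,0,8.5]]'
python3 - <<'E'
from h import *
go([.472,.032,.262])
for n in("side","top"):
    p=vision.read_camera(n)
    c,r=[int(x) for x in w2pix(p,[.472,.032,.29])]
    cv2.imwrite(f"pics/{n}1.png",cv2.resize(p["pixels"][max(r-60,0):r+60,max(c-80,0):c+80,::-1],None,fx=4,fy=4))
    for x in tip_of(p,"knob")[:1]: print(x["confidence"],x["location"],pix2w(p,*x["location"],z=.277))
E
```

```text
clock: 4.0
tcp_pos: [0.4705, 0.035, 0.3457]
orientation: [-0.0, 0.108, 0.994, 0.0]
wrist_force: [0.1, 0.7, -0.5]
finger_gap: 0.0848
tcp [0.4705 0.035  0.3457] shift cm [-0.22 -0.26  8.37] ybear 77.59 zaxis [-0.  0. -1.] f [ 0.09  0.68 -0.46] t 4.0
0.76 [278.5, 185.9] [0.47519294 0.02787983 0.277     ]
0.86 [227.9, 213.4] [0.4777996  0.02860211 0.277     ]
```

View pics/side1.png

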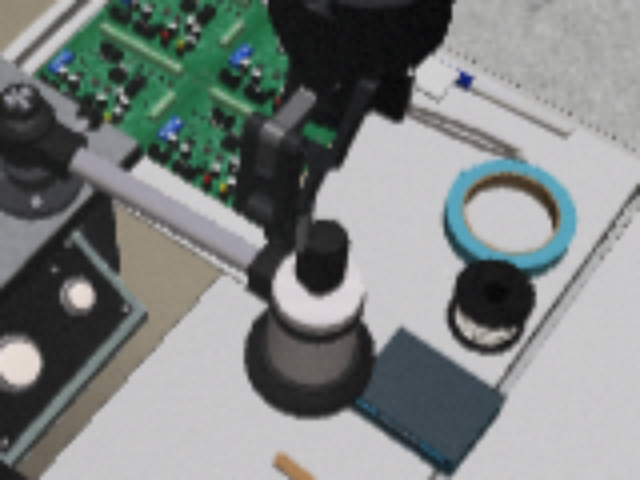

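View pics/top1.png

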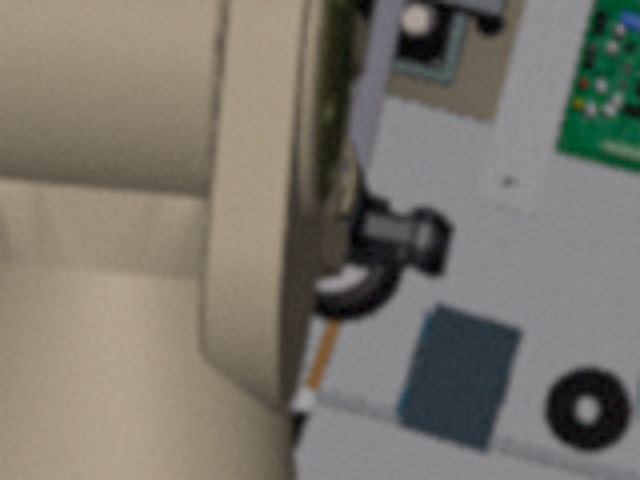

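The side view shows the open fingers above the knob, with nothing in the way of coming down.

```bash
python3 -m inch '[[-0.25,-0.3,2,0,0,0,8.5],[0,0,2.5,0,0,0,8.5],[0,0,2.2,0,0,0,8.5],[0,0,1.2,0,0,0,8.5],[0,0,0,0,0,0,8.5]]'
python3 -c "
from h import *
go([.473,.031,.262])"
python3 -m inch '[[0,0,0.4,0,0,0,6],[0,0,0,0,0,0,4],[0,0,0,0,0,0,3.2],[0,0,0,0,0,0,2.2],[0,0,0,0,0,0,2]]' 25
python3 -c "
from h import *
go([.473,.031,.262])"
```

```text
clock: 4.7
tcp_pos: [0.4712, 0.0316, 0.2655]
orientation: [-0.001, 0.108, 0.994, 0.0]
wrist_force: [-0.1, 0.2, -0.3]
finger_gap: 0.0851
tcp [0.4712 0.0316 0.2655] shift cm [-0.19 -0.02  0.35] ybear 77.64 zaxis [-0.003  0.    -1.   ] f [-0.14  0.2  -0.26] t 4.7
clock: 5.2
tcp_pos: [0.4728, 0.0312, 0.2637]
orientation: [0.001, 0.108, 0.994, 0.0]
wrist_force: [-0.6, 0.8, 4.1]
finger_gap: 0.0267
tcp [0.4728 0.0312 0.2637] shift cm [-0.02 -0.02  0.17] ybear 77.62 zaxis [ 0.002  0.    -1.   ] f [-0.6   0.83  4.07] t 5.2
```

```bash
cat >> h.py <<'E'
def arc():
    r,t=rot(); d=t[:2]-np.array([.674,-.0125]); b=np.degrees(np.arctan2(d[1],d[0]))%360
    M=r.as_matrix(); print("knob bearing",b.round(2),"r",np.hypot(*d).round(4),"ybear",np.degrees(np.arctan2(M[1,1],M[0,1])).round(2),"q",(np.pi/180*(255-b)).round(3),"z",t[2].round(4),get_state()["wrist_force"].round(1),get_state()["clock"])
E
python3 -m inch '[[-0.01,-0.5,0,0,0,-1.4,2],[-0.02,-0.9,0,0,0,-2.5,2],[-0.02,-0.9,0,0,0,-2.5,2],[-0.02,-0.9,0,0,0,-2.5,2],[-0.02,-0.9,0,0,0,-2.5,2]]'
python3 -c "
from h import *
arc()"
```

```text
clock: 5.7
tcp_pos: [0.4681, -0.0096, 0.2637]
orientation: [0.001, 0.008, 1.0, 0.0]
wrist_force: [0.8, 0.6, 3.8]
finger_gap: 0.0266
knob bearing 179.19 r 0.206 ybear 89.13 q 1.323 z 0.2637 [0.8 0.6 3.8] 5.7
```

```bash
for i in 1; do python3 -m inch '[[-0.03,-1.08,0,0,0,-3,2],[-0.03,-1.08,0,0,0,-3,2],[-0.03,-1.08,0,0,0,-3,2],[-0.03,-1.08,0,0,0,-3,2],[-0.03,-1.08,0,0,0,-3,2]]'; done
python3 -m inch '[[-0.03,-1.08,0,0,0,-3,2],[-0.03,-1.08,0,0,0,-3,2],[-0.03,-1.08,0,0,0,-3,2],[-0.03,-1.08,0,0,0,-3,2],[-0.03,-1.08,0,0,0,-3,2]]'
python3 -c "
from h import *
arc()"
```

```text
clock: 6.2
tcp_pos: [0.4743, -0.0633, 0.2637]
orientation: [0.001, -0.123, 0.992, 0.0]
wrist_force: [1.0, 1.3, 4.0]
finger_gap: 0.0265
clock: 6.7
tcp_pos: [0.4941, -0.1134, 0.2637]
orientation: [0.001, -0.251, 0.968, -0.0]
wrist_force: [0.6, 1.8, 3.5]
finger_gap: 0.0264
knob bearing 209.29 r 0.2063 ybear 119.13 q 0.798 z 0.2637 [0.6 1.8 3.5] 6.7
```

```bash
python3 -m inch '[[-0.03,-1.08,0,0,0,-3,2],[-0.03,-1.08,0,0,0,-3,2],[-0.03,-1.08,0,0,0,-3,2],[-0.03,-1.08,0,0,0,-3,2],[-0.03,-1.08,0,0,0,-3,2]]'
python3 -m inch '[[-0.03,-1.08,0,0,0,-3,2],[-0.03,-1.08,0,0,0,-3,2],[-0.03,-1.08,0,0,0,-3,2],[-0.03,-1.08,0,0,0,-3,2],[-0.03,-1.08,0,0,0,-3,2]]'
python3 -m inch '[[-0.03,-1.08,0,0,0,-3,2],[-0.03,-1.08,0,0,0,-3,2],[-0.03,-1.08,0,0,0,-3,2],[-0.03,-1.08,0,0,0,-3,2],[0,0,0,0,0,0,2]]'
python3 -c "
from h import *
arc(); go([.6415,-.220,.3])
for n in('side','top'):
    p=vision.read_camera(n); save(p,n+'2.png')
"
```

```text
clock: 7.2
tcp_pos: [0.5262, -0.1567, 0.2637]
orientation: [0.001, -0.376, 0.927, -0.0]
wrist_force: [-0.9, 1.0, 4.5]
finger_gap: 0.0265
clock: 7.7
tcp_pos: [0.5684, -0.1903, 0.2637]
orientation: [0.0, -0.493, 0.87, -0.0]
wrist_force: [-1.0, 0.8, 4.7]
finger_gap: 0.0265
clock: 8.2
tcp_pos: [0.6087, -0.2089, 0.2637]
orientation: [0.001, -0.581, 0.814, -0.001]
wrist_force: [-1.1, -0.0, 4.4]
finger_gap: 0.0264
knob bearing 251.61 r 0.207 ybear 161.07 q 0.059 z 0.2637 [-1.1 -0.   4.4] 8.2
tcp [ 0.6087 -0.2089  0.2637] shift cm [-0.01 -3.47 -3.62] ybear 161.07 zaxis [ 0.003 -0.001 -1.   ] f [-1.12 -0.05  4.42] t 8.2
```

View pics/side2.png

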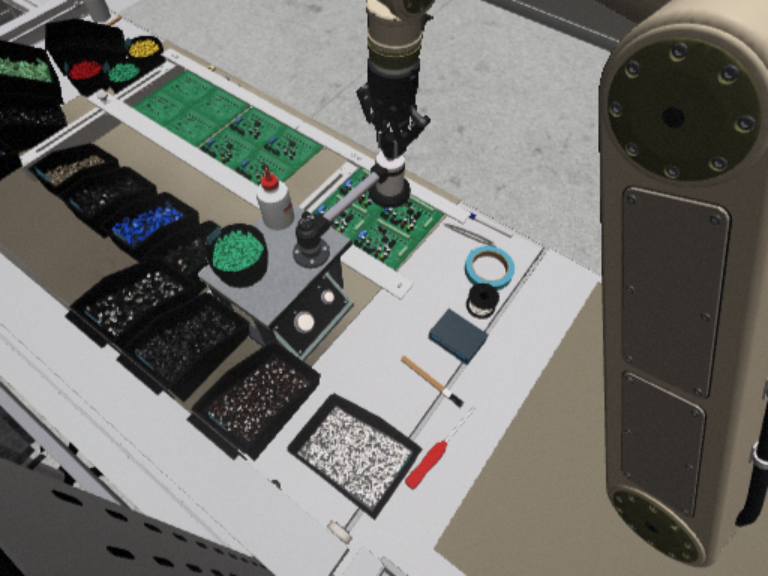

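View pics/top2.png

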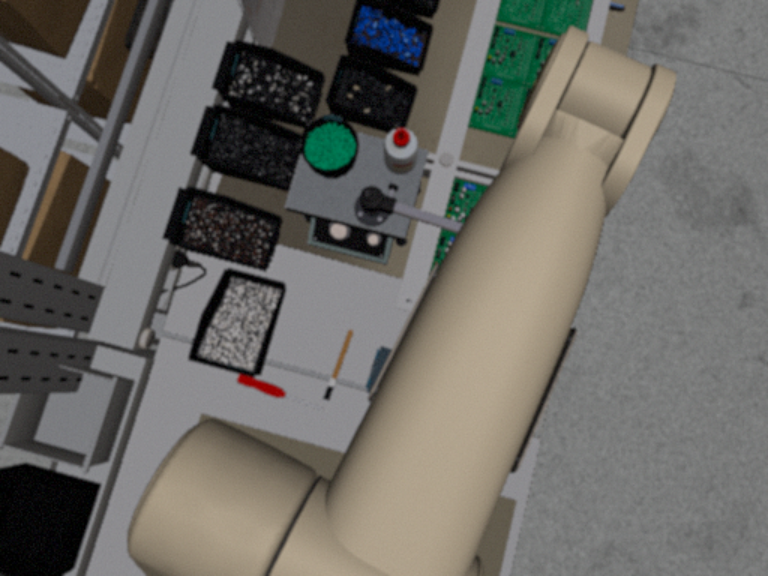

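```bash
python3 -m inch '[[-0.03,-1.08,0,0,0,-3,2],[-0.03,-1.08,0,0,0,-3,2],[-0.03,-0.9,0,0,0,-2.5,2],[-0.0,-0.35,0,0,0,-1,2],[0,0,0,0,0,0,2]]'
python3 -c "
from h import *
arc(); go([.6415,-.220,.3])
p=vision.read_camera('side')
for x in tip_of(p,'lens')[:1]+tip_of(p,'panel')[:1]: print(x)
cv2.imwrite('pics/side3.png',cv2.resize(p['pixels'][60:210,190:340,::-1],None,fx=4,fy=4))
print(w2pix(p,[.6415,-.22,.152]),w2pix(p,[.6415,-.22,.06]))
"
```

```text
clock: 8.8
tcp_pos: [0.641, -0.217, 0.2638]
orientation: [0.0, -0.646, 0.763, -0.001]
wrist_force: [-0.4, -1.2, 4.6]
finger_gap: 0.0265
knob bearing 260.85 r 0.2072 ybear 170.52 q -0.102 z 0.2638 [-0.4 -1.2  4.6] 8.8
tcp [ 0.641  -0.217   0.2638] shift cm [ 0.29 -0.1  -3.62] ybear 170.52 zaxis [ 0.002 -0.002 -1.   ] f [-0.36 -1.19  4.57] t 8.8
[249.73960972 123.04767914] [249.8740004  143.33912952]
```

View pics/side3.png

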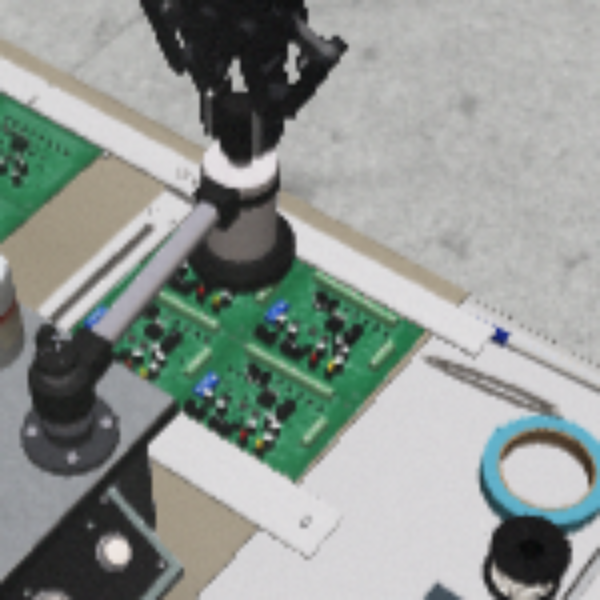

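The side view shows the lens ring at zoom (243,250), projecting down onto the middle of the panel. I'll release the knob and go up.

```bash
python3 -m inch '[[0,0,0,0,0,0,4],[0,0,0,0,0,0,6.5],[0,0,0,0,0,0,7],[0,0,0,0,0,0,7],[0,0,0,0,0,0,7]]'
python3 -m inch '[[0,0,-1,0,0,0,7],[0,0,-2.5,0,0,0,7],[0,0,-3,0,0,0,7],[0,0,-3,0,0,0,7],[0,0,-1,0,0,0,7]]'
python3 -c "
from h import *
go([.6415,-.220,.3])
p=vision.read_camera('side')
for l in ('lens','panel','knob','key_top','lampkey'):
  for x in tip_of(p,l)[:1]: print(l,x,pix2w(p,*x['location'],z={'lens':.152,'panel':.056,'knob':.277}.get(l)))
save(p,'side4.png')
"
```

```text
clock: 9.45
tcp_pos: [0.6401, -0.2161, 0.2626]
orientation: [-0.0, -0.646, 0.763, 0.0]
wrist_force: [0.3, -0.2, 0.5]
finger_gap: 0.0696
clock: 9.95
tcp_pos: [0.6405, -0.2164, 0.3725]
orientation: [0.001, -0.646, 0.763, -0.003]
wrist_force: [0.5, 0.7, -0.2]
finger_gap: 0.07
tcp [ 0.6405 -0.2164  0.3725] shift cm [ 0.33 -0.12  7.25] ybear 170.52 zaxis [ 0.005 -0.002 -1.   ] f [ 0.55  0.74 -0.2 ] t 9.95
lens {'location': [249.1, 124.3], 'confidence': 0.83} [ 0.64142557 -0.21488545  0.152     ]
panel {'location': [249.3, 145.2], 'confidence': 0.57} [ 0.64163094 -0.21549394  0.056     ]
knob {'location': [248.8, 92.4], 'confidence': 0.59} [ 0.63970811 -0.21059901  0.277     ]
key_top {'location': [201.8, 215.8], 'confidence': 0.39} [0.67102774 0.05978019 0.05467407]Traceback (most recent call last):
  File "<string>", line 6, in <module>
    for x in tip_of(p,l)[:1]: print(l,x,pix2w(p,*x['location'],z={'lens':.152,'panel':.056,'knob':.277}.get(l)))
             ~~~~~~^^^^^
ValueError: it knows: brush, driver, key_top, knob, lens, panel, swing_hinge, tip_case
```

```bash
python3 - <<'E'
from h import *
n=np.array([-np.sin(np.radians(40))*np.cos(np.radians(15)),np.sin(np.radians(40))*np.sin(np.radians(15)),np.cos(np.radians(40))])
for name in("side","top"):
    p=vision.read_camera(name)
    if name=="side": save(p,'side4.png'); cv2.imwrite('pics/key.png',cv2.resize(p['pixels'][180:255,165:265,::-1],None,fx=7,fy=7,interpolation=cv2.INTER_CUBIC))
    for k in silhouettes(p,"key")[:1]:
        rr,cc=np.nonzero(k["mask"]); D=p["depth"][rr,cc]; W=np.array([pix2w(p,c,r) for c,r in zip(cc,rr)])
        print(name,k["confidence"],len(rr),"centroid px",cc.mean(),rr.mean(),"med n.p",np.median(W@n),"mean",W.mean(0))
        W=W-np.outer(W@n-np.median(W@n),n); print("extent lateral",[(f(W@np.array([.259,.966,0]))).round(4) for f in(np.min,np.max)],"upslope",[(f(W@np.array([.766*.966,-.766*.259,.643]))).round(4) for f in(np.min,np.max)])
        # bright-pixel based
        g=p["pixels"].min(2); r0,c0=int(rr.mean()),int(cc.mean()); sub=g[r0-14:r0+15,c0-14:c0+15]; _,b=cv2.threshold(sub,0,255,cv2.THRESH_OTSU); m=cv2.connectedComponents(b)[1]; lab=m[14,14]; y,x=np.nonzero(m==lab); print("otsu",len(y),x.mean()+c0-14,y.mean()+r0-14)
        # ray-plane intersect for centroid
        c,r=x.mean()+c0-14,y.mean()+r0-14
        o=p["T"][:3,3];d=pix2w(p,c,r,1.0)-o; off=.0
        h=np.median((np.array([pix2w(p,cc_,rr_) for cc_,rr_ in zip(cc,rr)]))@n)
        print("key", (o+d*((h-o@n)/(d@n))).round(4))
E
```

```text
side 0.4 54 centroid px 202.87037037037038 215.2962962962963 med n.p -0.36227710464338103 mean [0.66843859 0.05796419 0.0562561 ]
extent lateral [np.float64(0.2183), np.float64(0.2409)] upslope [np.float64(0.5083), np.float64(0.5302)]
otsu 138 202.34057971014494 213.96376811594203
key [0.6708 0.0558 0.0586]
```

View pics/key.png

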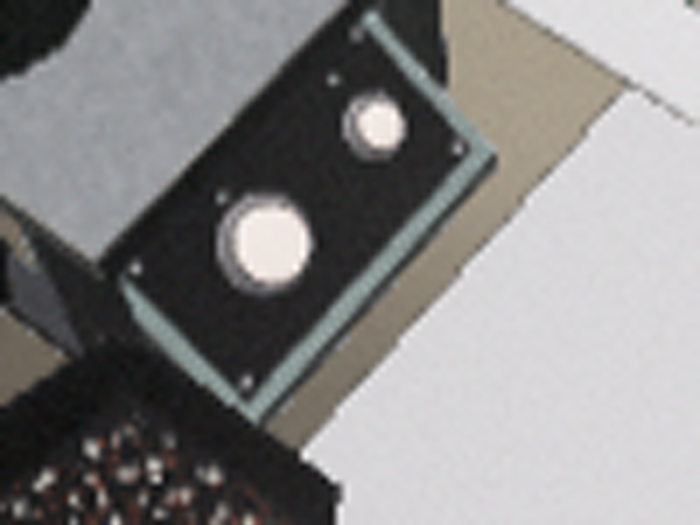

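View pics/side4.png

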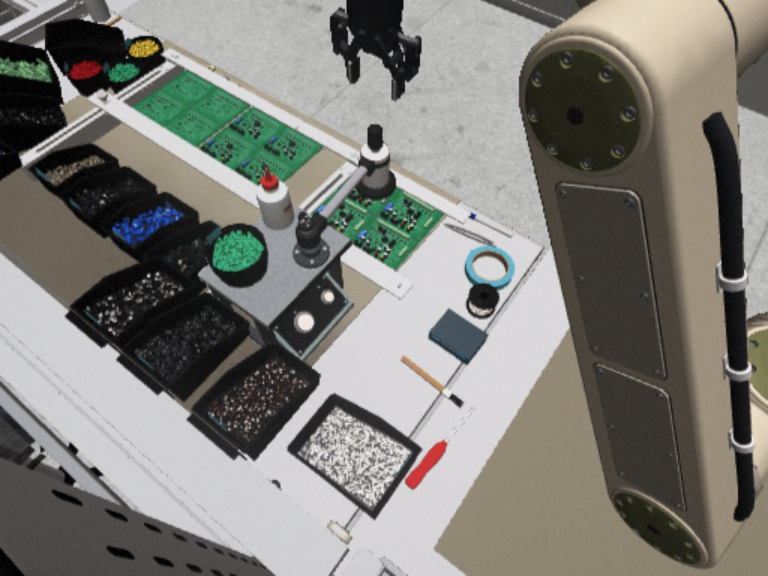

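The camera stands over the middle of the panel and the knob is free. The key's cap is at key.png (270,242). Now I'll move to a point in front of the key, with the fingers shut.

```bash
python3 -m inch '[[-2,1.2,0,0,0,0,6],[-3.5,2.1,0,0,0,0,4],[-3.5,2.1,0,0,0,0,2],[-3.5,2.1,0,0,0,0,0],[-3.5,2.1,0,0,0,0,0]]'
python3 -m inch '[[-3.5,2.1,0,0,0,0,0],[-3.5,2.1,0,0,0,0,0],[-3.5,2.1,0,0,0,0,0],[-1,0.6,0,0,0,8,0],[0,0,0,0,0,8,0]]'
python3 -m inch '[[0,0,0,0,0,8,0],[0,0,0,0,0,8,0],[0,0,0,0,0,8,0],[0,0,0,0,0,8,0],[0,0,0,0,0,8,0]]'
python3 -m inch '[[0,0,0,0,0,8,0],[0,0,0,0,0,8,0],[0,0,0,0,0,8,0],[0,0,0,0,0,8,0],[0,0,0,0,0,7,0]]'
python3 -c "
from h import *
go([.5707,.0801,.1803]);print(get_state()['joint_pos'].round(2),get_state()['finger_gap'])"
```

```text
clock: 10.9
tcp_pos: [0.5707, -0.0412, 0.3673]
orientation: [-0.0, -0.646, 0.763, 0.0]
wrist_force: [-0.3, 0.4, -0.0]
finger_gap: 0.0019
clock: 11.4
tcp_pos: [0.5213, 0.0844, 0.368]
orientation: [0.0, -0.533, 0.846, 0.0]
wrist_force: [-0.3, -0.1, 0.1]
finger_gap: 0.0002
clock: 11.9
tcp_pos: [0.5224, 0.0822, 0.3674]
orientation: [-0.0, -0.21, 0.978, 0.0]
wrist_force: [-0.1, -0.1, 0.1]
finger_gap: 0.0002
clock: 12.4
tcp_pos: [0.5224, 0.0822, 0.3674]
orientation: [-0.0, 0.129, 0.992, -0.0]
wrist_force: [0.0, -0.1, -0.3]
finger_gap: -0.0002
tcp [0.5224 0.0822 0.3674] shift cm [-4.74  1.04 18.71] ybear 75.21 zaxis [-0.001  0.    -1.   ] f [ 0.04 -0.14 -0.31] t 12.4
[0.   0.23 0.26 1.61 0.   0.26] -0.0002429061130544483
```

```bash
python3 -m inch '[[0,0,0,0,-8,0,0],[0,0,0,0,-8,0,0],[0,0,0,0,-8,0,0],[0,0,0,0,-8,0,0],[0,0,0,0,-8,0,0]]'
python3 -m inch '[[0,0,0,0,0,0,0]]'
python3 -c "
from h import *
go([.5707,.0801,.1803]);print(get_state()['joint_pos'].round(2));r,t=rot();print(r.as_matrix().round(3))"
```

```text
clock: 12.9
tcp_pos: [0.5222, 0.0821, 0.3685]
orientation: [0.342, 0.119, 0.931, -0.043]
wrist_force: [0.8, 0.1, 0.0]
finger_gap: -0.0
clock: 13.0
tcp_pos: [0.5148, 0.0823, 0.358]
orientation: [0.334, 0.117, 0.934, -0.044]
wrist_force: [-0.7, 0.2, -1.4]
finger_gap: 0.0004
tcp [0.5148 0.0823 0.358 ] shift cm [ 7.05  1.25 17.2 ] ybear 75.66 zaxis [ 0.614 -0.161 -0.773] f [-0.68  0.23 -1.43] t 13.0
[ 0.15 -0.3  -0.5   0.72 -0.25  0.31]
[[-0.749  0.248  0.614]
 [ 0.189  0.969 -0.161]
 [-0.635 -0.005 -0.773]]
```

```bash
python3 -m inch '[[0,0,0,0,0,0,0],[0,0,0,0,0,0,0]]'
python3 -c "
from h import *
go([.5707,.0801,.1803]);print(get_state()['joint_pos'].round(2),get_state()['qvel'].round(2));r,t=rot();print(r.as_matrix().round(3))"
```

```text
clock: 13.2
tcp_pos: [0.525, 0.0823, 0.3714]
orientation: [0.341, 0.119, 0.932, -0.042]
wrist_force: [0.6, 0.4, 0.8]
finger_gap: 0.0001
tcp [0.525  0.0823 0.3714] shift cm [ 8.9  0.9 17.5] ybear 75.49 zaxis [ 0.625 -0.16  -0.764] f [0.55 0.36 0.81] t 13.2
[ 0.15 -0.29 -0.47  0.73 -0.25  0.31] [-0.01  0.02  0.03 -0.01 -0.    0.  ]
[[-0.74   0.25   0.625]
 [ 0.193  0.968 -0.16 ]
 [-0.645  0.002 -0.764]]
```

```bash
python3 -m inch '[[1.2,0.1,1,0,0,0,0],[1.8,0.2,2.5,0,0,0,0],[2,0.2,3,0,0,0,0],[2,0.2,3,0,0,0,0],[1.8,0.2,3,0,0,0,0]]'
python3 -m inch '[[0,0,2.5,0,0,0,0],[0,0,1.5,0,0,0,0],[0,0,0,0,0,0,0],[0,0,0,0,0,0,0]]'
python3 -c "
from h import *
go([.5707,.0801,.1803]);go([.670,.0535,.0577]);print(get_state()['joint_pos'].round(2),get_state()['qvel'].round(2))
p=vision.read_camera('side');save(p,'side5.png')
p=vision.read_camera('top');save(p,'top5.png')
"
```

```text
clock: 13.7
tcp_pos: [0.5414, 0.0877, 0.2172]
orientation: [0.34, 0.119, 0.932, -0.043]
wrist_force: [0.1, -0.1, 0.1]
finger_gap: -0.0
clock: 14.1
tcp_pos: [0.5649, 0.081, 0.1862]
orientation: [0.34, 0.119, 0.932, -0.043]
wrist_force: [-0.7, 0.1, -0.2]
finger_gap: -0.0001
tcp [0.5649 0.081  0.1862] shift cm [-0.06  0.06  0.83] ybear 75.45 zaxis [ 0.623 -0.161 -0.766] f [-0.69  0.07 -0.21] t 14.1
tcp [0.5649 0.081  0.1862] shift cm [-0.05 -0.03 16.83] ybear 75.45 zaxis [ 0.623 -0.161 -0.766] f [-0.69  0.07 -0.21] t 14.1
[ 0.13 -0.08 -0.79  0.2  -0.24  0.3 ] [ 0.01 -0.04 -0.02 -0.   -0.   -0.  ]
```

View pics/side5.png

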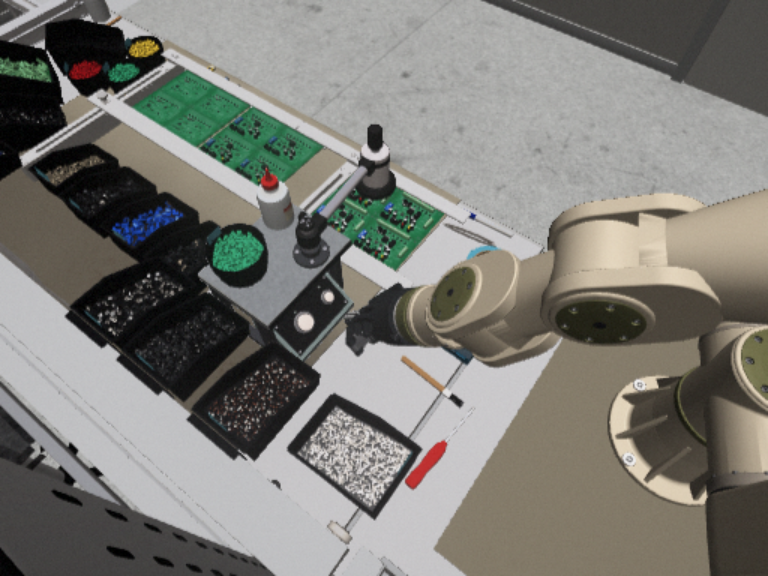

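View pics/top5.png

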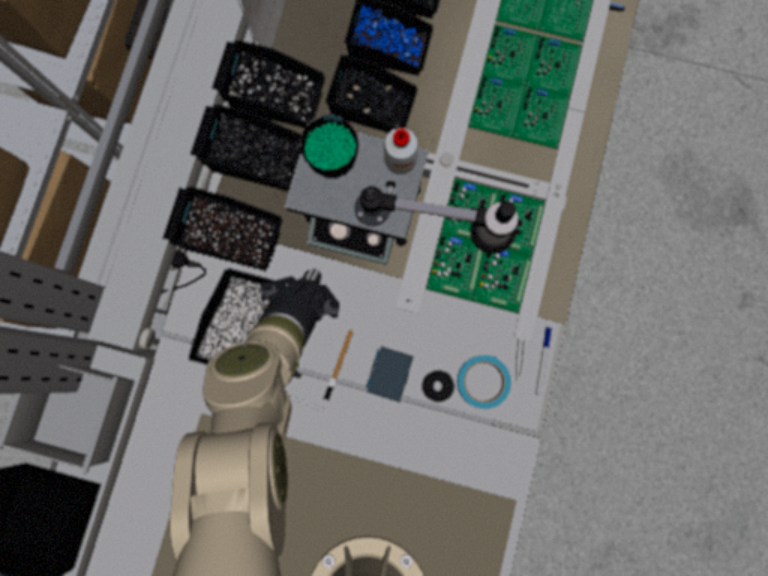

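```bash
python3 -m inch '[[0,0,2,0,0,0,0],[0,0,3,0,0,0,0],[0,0,3,0,0,0,0],[0,0,3,0,0,0,0],[0,0,1.8,0,0,0,0]]'
python3 -m inch '[[0,0,1,0,0,0,0],[0,0,0.5,0,0,0,0],[0,0,0,0,0,0,0],[0,0,0,0,0,0,0]]'
python3 -c "
from h import *
go([.670,.0535,.0577]);print(get_state()['joint_pos'].round(2),get_state()['qvel'].round(2))
p=vision.read_camera('side');cv2.imwrite('pics/side6.png',cv2.resize(p['pixels'][150:275,140:300,::-1],None,fx=5,fy=5,interpolation=cv2.INTER_CUBIC)); print(w2pix(p,get_state()['tcp_pos']))
p=vision.read_camera('top');cv2.imwrite('pics/top6.png',cv2.resize(p['pixels'][110:220,160:300,::-1],None,fx=5,fy=5,interpolation=cv2.INTER_CUBIC)); print(w2pix(p,get_state()['tcp_pos']))
"
```

```text
clock: 14.7
tcp_pos: [0.6437, 0.0605, 0.0869]
orientation: [0.34, 0.119, 0.932, -0.043]
wrist_force: [-0.5, 0.4, 0.1]
finger_gap: 0.0001
clock: 15.1
tcp_pos: [0.6516, 0.0585, 0.0764]
orientation: [0.34, 0.118, 0.932, -0.043]
wrist_force: [-0.1, -0.1, 0.0]
finger_gap: -0.0003
tcp [0.6516 0.0585 0.0764] shift cm [-0.25 -0.03  2.66] ybear 75.54 zaxis [ 0.623 -0.16  -0.765] f [-0.07 -0.08  0.04] t 15.1
[ 0.06  0.24 -0.79 -0.13 -0.2   0.24] [ 0.   -0.01 -0.   -0.    0.   -0.  ]
[207.56584818 214.06131382]
[223.39567171 158.38576075]
```

View pics/side6.png

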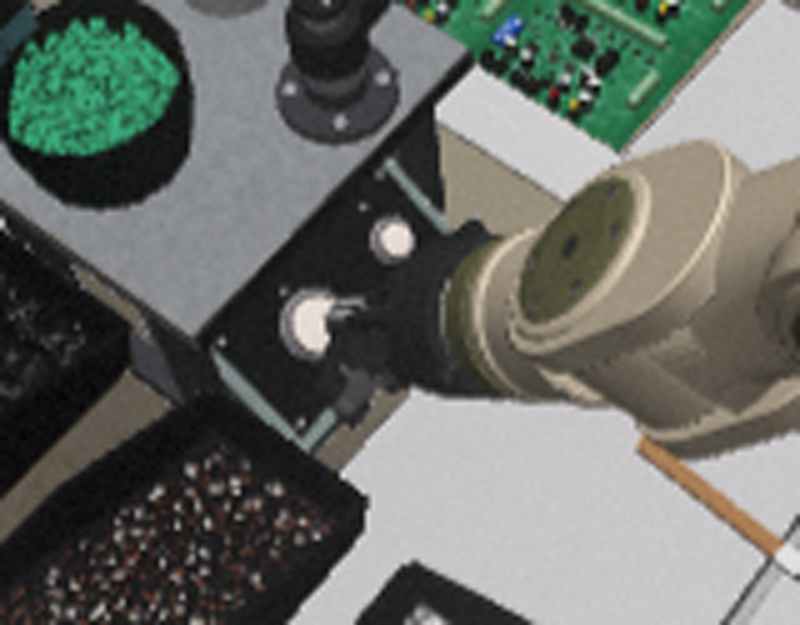

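View pics/top6.png

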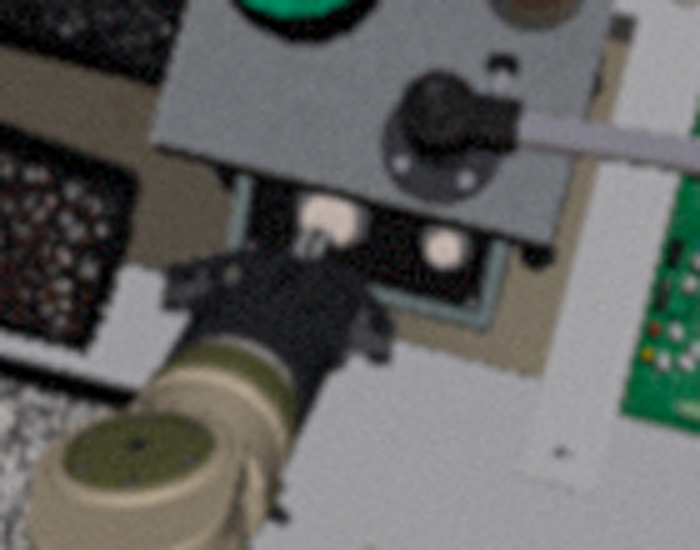

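```bash
python3 -c "
from h import *
r,t=rot();M=r.as_matrix()
for n,o in(('side',(140,150)),('top',(160,110))):
    p=vision.read_camera(n)
    for k in(-.011,0,.011): print(n,'tip',k,((w2pix(p,t+k*M[:,0])-o)*5).round(0))
    K=np.array([.670,.0535,.0577]);u=np.array([.74,-.19,.645]);l=np.array([.259,.966,0])
    for nm,d in(('c',0*u),('up',u*.0155),('dn',-u*.0155),('left',l*.0155),('right',-l*.0155)): print(n,nm,((w2pix(p,K+d)-o)*5).round(0))
"
```

```text
side tip -0.011 [324. 306.]
side tip 0 [338. 320.]
side tip 0.011 [351. 335.]
side c [315. 318.]
side up [296. 298.]
side dn [334. 337.]
side left [296. 338.]
side right [334. 298.]
top tip -0.011 [320. 224.]
top tip 0 [317. 242.]
top tip 0.011 [314. 259.]
top c [329. 218.]
top up [333. 193.]
top dn [325. 242.]
top left [303. 211.]
top right [356. 225.]
```

```bash
cat >> h.py <<'E'
def ax():
    r,t=rot(); z=r.as_matrix()[:,2]; s=get_state()
    zz=np.array([.621,-.166,-.766]); K=np.array([.670,.0535,.0577]); d=r.inv().apply(K-t)*100
    print("s mm",((t-K)@zz*1000).round(2),"F",(-np.dot(s["wrist_force"],zz)).round(2),"off xy cm",d[:2].round(2),"t",round(s["clock"],2))
E
python3 -m inch '[[-0.25,0,0.3,0,0,0,0],[0,0,0.6,0,0,0,0],[0,0,0.6,0,0,0,0],[0,0,0.3,0,0,0,0],[0,0,0,0,0,0,0]]'; python3 -c "
from h import *
ax()"
python3 -m inch '[[0,0,0,0,0,0,0]]' >/dev/null; python3 -c "
from h import *
ax()"
```

```text
clock: 15.8
tcp_pos: [0.6644, 0.0547, 0.0622]
orientation: [0.339, 0.119, 0.932, -0.043]
wrist_force: [0.3, -0.3, -0.5]
finger_gap: 0.0002
s mm -7.11 F -0.6 off xy cm [-0.15  0.03] t 15.8
s mm -7.53 F -0.4 off xy cm [-0.13  0.02] t 15.9
```

```bash
python3 -m inch '[[-0.1,0,0.1,0,0,0,0],[0,0,0.1,0,0,0,0],[0,0,0,0,0,0,0]]'|grep force; python3 -c "
from h import *
ax()"
python3 -m inch '[[0,0,0.1,0,0,0,0],[0,0,0,0,0,0,0]]'|grep force; python3 -c "
from h import *
ax()"
python3 -m inch '[[0,0,0.1,0,0,0,0],[0,0,0,0,0,0,0]]'|grep force; python3 -c "
from h import *
ax()"
```

```text
wrist_force: [-0.7, -0.7, -0.3]
s mm -5.84 F 0.1 off xy cm [0.04 0.  ] t 16.2
wrist_force: [0.6, 0.3, 0.6]
s mm -4.81 F 0.13 off xy cm [0.02 0.  ] t 16.4
wrist_force: [-0.1, 0.3, -0.7]
s mm -3.76 F -0.41 off xy cm [0.01 0.01] t 16.6
```

```bash
python3 -m inch '[[0,0,0.05,0,0,0,0],[0,0,0,0,0,0,0]]'|grep force; python3 -c "
from h import *
ax()"
python3 -m inch '[[0,0,0.05,0,0,0,0],[0,0,0,0,0,0,0]]'|grep force; python3 -c "
from h import *
ax()"
python3 -m inch '[[0,0,0.05,0,0,0,0],[0,0,0,0,0,0,0]]'|grep force; python3 -c "
from h import *
ax()"
python3 -m inch '[[0,0,0.05,0,0,0,0],[0,0,0,0,0,0,0]]'|grep force; python3 -c "
from h import *
ax()"
```

```text
wrist_force: [-0.3, -0.8, 0.5]
s mm -3.28 F 0.41 off xy cm [0.01 0.  ] t 16.8
wrist_force: [0.2, 0.4, -0.3]
s mm -2.79 F -0.26 off xy cm [0.02 0.01] t 17.0
wrist_force: [-0.6, 0.3, 0.7]
s mm -2.28 F 0.94 off xy cm [0.01 0.  ] t 17.2
wrist_force: [-0.3, 0.1, -0.2]
s mm -1.78 F 0.06 off xy cm [0.02 0.  ] t 17.4
```

```bash
python3 -m inch '[[0,0,0.05,0,0,0,0],[0,0,0,0,0,0,0]]'|grep force; python3 -c "
from h import *
ax()"
python3 -m inch '[[0,0,0.05,0,0,0,0],[0,0,0,0,0,0,0]]'|grep force; python3 -c "
from h import *
ax()"
python3 -m inch '[[0,0,0.05,0,0,0,0],[0,0,0,0,0,0,0]]'|grep force; python3 -c "
from h import *
ax()"
```

```text
wrist_force: [-0.1, -0.5, 0.1]
s mm -1.28 F 0.08 off xy cm [0.01 0.  ] t 17.6
wrist_force: [-0.2, -0.5, 0.2]
s mm -0.79 F 0.21 off xy cm [0.01 0.  ] t 17.8
wrist_force: [-0.5, 0.4, 1.3]
s mm -0.34 F 1.35 off xy cm [0.02 0.  ] t 18.0
```

```bash
python3 -m inch '[[0,0,0.05,0,0,0,0],[0,0,0,0,0,0,0]]'|grep force; python3 -c "
from h import *
ax()"
python3 -m inch '[[0,0,0,0,0,0,0]]'|grep force; python3 -c "
from h import *
ax()"
```

```text
wrist_force: [-1.6, 0.2, 1.4]
s mm 0.11 F 2.08 off xy cm [0.01 0.  ] t 18.2
wrist_force: [-2.8, 0.3, 3.1]
s mm 0.08 F 4.13 off xy cm [0.02 0.01] t 18.3
```

```bash
python3 -m inch '[[0,0,0.05,0,0,0,0],[0,0,0,0,0,0,0]]'|grep force; python3 -c "
from h import *
ax()"
python3 -m inch '[[0,0,0.05,0,0,0,0],[0,0,0,0,0,0,0]]'|grep force; python3 -c "
from h import *
ax()"
python3 -m inch '[[0,0,0.05,0,0,0,0],[0,0,0,0,0,0,0]]'|grep force; python3 -c "
from h import *
ax()"
```

```text
wrist_force: [-2.0, 0.0, 2.8]
s mm 0.64 F 3.41 off xy cm [0.02 0.01] t 18.5
wrist_force: [-1.2, 0.5, 2.6]
s mm 1.19 F 2.8 off xy cm [0.01 0.  ] t 18.7
wrist_force: [-2.8, 0.0, 1.8]
s mm 1.74 F 3.12 off xy cm [0.02 0.  ] t 18.9
```

```bash
python3 -m inch '[[0,0,0.05,0,0,0,0],[0,0,0,0,0,0,0]]'|grep force; python3 -c "
from h import *
ax()"
python3 -m inch '[[0,0,0.05,0,0,0,0],[0,0,0,0,0,0,0]]'|grep force; python3 -c "
from h import *
ax()"
python3 -m inch '[[0,0,0.04,0,0,0,0],[0,0,0,0,0,0,0]]'|grep force; python3 -c "
from h import *
ax()"
```

```text
wrist_force: [-1.7, -0.5, 2.4]
s mm 2.27 F 2.77 off xy cm [0.01 0.01] t 19.1
wrist_force: [-2.2, -0.3, 2.5]
s mm 2.75 F 3.19 off xy cm [0.01 0.  ] t 19.3
wrist_force: [-2.3, 0.2, 2.4]
s mm 3.13 F 3.28 off xy cm [0.01 0.01] t 19.5
```

```bash
for i in a b c; do python3 -m inch '[[0,0,0,0,0,0,0]]'>/dev/null; python3 -c "
from h import *
ax()"; done
```

```text
s mm 3.09 F 3.18 off xy cm [0.01 0.01] t 19.6
s mm 3.06 F 2.77 off xy cm [0.01 0.  ] t 19.7
s mm 3.07 F 1.99 off xy cm [0.01 0.01] t 19.8
```

```bash
python3 -m inch '[[0,0,0.04,0,0,0,0],[0,0,0,0,0,0,0]]'>/dev/null; for i in a b c d; do python3 -m inch '[[0,0,0,0,0,0,0]]'>/dev/null; python3 -c "
from h import *
ax()"; done
```

```text
s mm 3.44 F 4.43 off xy cm [0.02 0.01] t 20.1
s mm 3.45 F 3.44 off xy cm [0.01 0.01] t 20.2
s mm 3.46 F 2.33 off xy cm [0.02 0.  ] t 20.3
s mm 3.46 F 3.08 off xy cm [0.02 0.  ] t 20.4
```

```bash
python3 -m inch '[[0,0,0.02,0,0,0,0],[0,0,0,0,0,0,0]]'>/dev/null; for i in a b c; do python3 -m inch '[[0,0,0,0,0,0,0]]'>/dev/null; python3 -c "
from h import *
ax()"; done
```

```text
s mm 3.67 F 4.06 off xy cm [0.01 0.  ] t 20.7
s mm 3.66 F 3.87 off xy cm [0.02 0.  ] t 20.8
s mm 3.66 F 3.84 off xy cm [0.02 0.01] t 20.9
```

Force has risen from 2.8 through 3.3 to 3.9 N, so the key is past the click, at roughly 4.2 mm and short of its stop. I'll back out along the axis.

```bash
python3 -m inch '[[0,0,-0.3,0,0,0,0],[0,0,-0.5,0,0,0,0],[0,0,-1.5,0,0,0,0],[0,0,-3,0,0,0,0],[0,0,-3,0,0,0,0]]'
python3 -m inch '[[0,0,-3,0,0,0,0],[0,0,-3,0,0,0,0],[0,0,-3,0,0,0,0],[0,0,-1,0,0,0,0],[0,0,0,0,0,0,0]]'
python3 -m inch '[[0,0,0,0,0,0,0],[0,0,0,0,0,0,0]]'
python3 - <<'E'
from h import *
ax()
for n in("side","top"):
    p=vision.read_camera(n); save(p,n+"9.png")
    for l in("lens","panel","knob","tip_case","driver","brush","key_top"):
        for x in tip_of(p,l)[:1]: print(n,l,round(x["confidence"],2),pix2w(p,*x["location"],z={'lens':.152,'panel':.056,'knob':.277,'key_top':.0577}.get(l,0.0)).round(4), pix2w(p,*x["location"]).round(3))
E
```

```text
clock: 21.4
tcp_pos: [0.6198, 0.0662, 0.1187]
orientation: [0.339, 0.119, 0.932, -0.043]
wrist_force: [1.0, -0.8, -0.1]
finger_gap: -0.0004
clock: 21.9
tcp_pos: [0.559, 0.0828, 0.1972]
orientation: [0.341, 0.118, 0.932, -0.042]
wrist_force: [1.3, 0.6, -0.1]
finger_gap: -0.0002
clock: 22.1
tcp_pos: [0.5584, 0.0819, 0.1936]
orientation: [0.338, 0.119, 0.933, -0.043]
wrist_force: [0.2, -0.9, 1.1]
finger_gap: 0.0001
s mm -178.17 F 0.54 off xy cm [-0.12  0.05] t 22.1
side panel 0.57 [ 0.6495 -0.2158  0.056 ] [ 0.649 -0.215  0.057]
side knob 0.84 [ 0.6286 -0.2151  0.277 ] [ 0.628 -0.214  0.278]
side tip_case 0.6 [ 0.4002 -0.0389  0.    ] [0.392 0.155 0.386]
side driver 0.82 [0.3714 0.1629 0.    ] [0.372 0.168 0.019]
side brush 0.51 [0.428  0.0553 0.    ] [0.428 0.059 0.008]
side key_top 0.71 [0.425  0.0768 0.0577] [0.428 0.055 0.003]
top lens 0.62 [ 0.6508 -0.2205  0.152 ] [ 0.626 -0.204  0.248]
top panel 0.74 [ 0.6408 -0.2115  0.056 ] [ 0.614 -0.194  0.173]
top knob 0.79 [ 0.6391 -0.2174  0.277 ] [ 0.634 -0.214  0.295]
top tip_case 0.78 [ 0.4027 -0.027   0.    ] [ 0.402 -0.027  0.031]
top driver 0.63 [0.3704 0.1624 0.    ] [0.375 0.09  0.418]
top brush 0.76 [0.4138 0.0502 0.    ] [0.414 0.05  0.005]
top key_top 0.65 [0.6607 0.0645 0.0577] [0.665 0.066 0.039]
```

```bash
python3 - <<'E'
import cv2
a=cv2.imread("pics/top9.png"); cv2.imwrite("pics/top9b.png",cv2.resize(a[150:330,280:580],None,fx=2.6,fy=2.6))
E
```

```text
(no output)
```

View pics/side9.png

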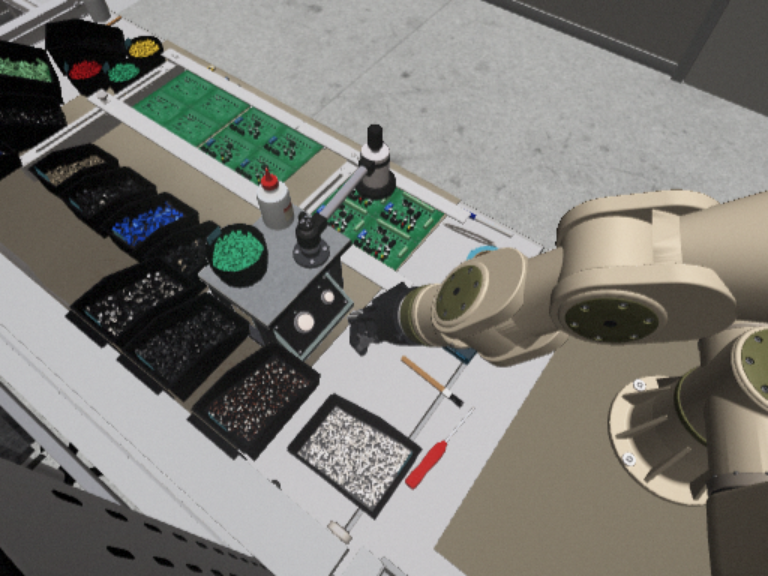

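View pics/top9b.png

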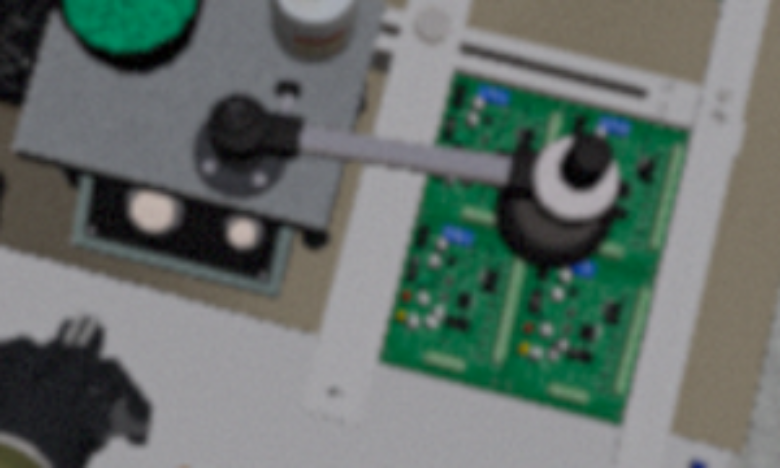

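```bash
python3 - <<'E'
from h import *
p=vision.read_camera("top")
f=lambda x,y:((280+x/2.6)/1.5,(150+y/2.6)/1.5)
C=[pix2w(p,*f(*c),z=.058) for c in((458,72),(690,125),(622,422),(380,362))]
print(np.mean(C,0))
g=lambda w:((w2pix(p,w)*1.5-[280,150])*2.6).round(0)
L=np.array([.6405,-.2164,.152]); a=np.array([.039,0,0]);b=np.array([0,.039,0])
print([g(L+d) for d in(0*a,a,-a,b,-b)], g([.6405,-.2164,.297]))
p=vision.read_camera("side"); print([x for x in silhouettes(p,"panel")[:1]][0]["location"])
E
```

```text
[ 0.64417393 -0.22306813  0.058     ]
[array([550., 216.]), array([548., 159.]), array([551., 274.]), array([491., 216.]), array([609., 216.])] [591. 154.]
[254.0, 147.6]
```

The key looks up again and the bystanders are where they were. Measured in the same camera, the lens and panel centres agree within about 3 mm, and the robot is clear, so I'll hand in.

```bash
python3 -c "
from h import *
print(get_state()['clock'],get_state()['wrist_force']);print(workorder.hand_in())"
```

```text
23.05 [-0.54612512  0.22606989  0.31163269]
the job is handed in; nothing more can be done
None
```

The inspection swing and the key press are both done, and I handed the job in at 23.05 s; `hand_in` gives no verdict.

- **Camera:** I gripped the knob and swung the arm from about 1.5 rad to about -0.1 rad, then let go. Afterwards, in the same top picture, the lens and the panel centre agreed within about 3 mm. The networks' own points for lens, knob and panel scattered by up to about 15 mm, partly from the view and calibration. For that reason I relied on the ring-light and panel outlines and on the measured tool position.
- **Key:** I pressed the big key along its axis in small steps. Contact came at about 1 to 2 N. The dip at the click was blurred by roughly 1 N of force noise, but the average force then rose from 2.8 through 3.3 to 3.9 N. I stopped there, at an estimated 4.2 mm of travel against the 6 mm stop, and backed out along the axis. The key looks up again in the pictures. I had no direct reading of its travel.
- **Everything else:** The panel and small key were not touched. The driver and brush look unmoved. So does the tip case, though it was partly hidden in the last side view. The robot stood free of everything, and the only wrist force was noise. The side picture's network once placed `key_top` on the brush, and I ignored that.

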